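# Pull the filter plate from the bench dust filter box

### The job

Pick the wooden offcut up off the flap of the dust filter box and set it down gently on the bench, clear of the box; then lift the flap by its front tab and swing it fully open, where it stays. Draw the filter plate (pleated, with the wide bow handle; not the plain blanking plate with the narrow stub) straight up out of its guides and present it: finish still holding it in the gripper, upright and still, its lower edge at least 5 cm above the box's rim, and turned a quarter turn so that its broad face looks out over the front of the box. Leave the blanking plate in its guides, the flap open, and the wooden wedge, wrench and sanding block where they lie.

Things in the scene. Friction and masses are not known exactly. Their poses are not given: they have to be found in the camera images.
- filter_box: Grey steel box fixed on the bench, 150 (x) x 240 (y) x 100 mm high, walls and floor 4 mm, open under the flap. Origin: centre of underside; x from front (louvres, tab, robot side) to back (duct spigot to 111 mm behind the origin), y along it, z up. Inside, two plates at y = +55 and -55 mm (which is where varies), long side along x, ends in channels 18 mm wide, 15 mm long, up to 68 mm above the bench.
- flap (a joint): Flap hinge, rad: 0 = shut (lying level on the rim, its top 106 mm above the bench), 1.57 = upright, stop at 1.75. The flap swings up and away from the front. The stiff hinge (0.3 N m of friction; flap 0.25 kg) holds it at any angle; about 3 N at the tab moves it.
- flap_tab (a point): Grip point on the flap's tab, moving with the flap: 188 mm from the hinge axis, 103 mm above the bench when shut. The tab, 24 mm wide (along the hinge) and 10 mm thick, stands 50 mm out from the middle of the flap's front edge (grip point 34 mm out), free in front of the box. The flap itself is 156 x 244 x 6 mm.
- flap_hinge (a point): Point on the hinge axis, in the middle of the box's length: 72 mm behind the box's origin, 100 mm above the bench. The axis is the box's y axis; as the flap opens by angle q the tab rises and moves back in an arc about it.
- offcut: Loose block of bare wood, 35 x 70 x 35 mm (x, y, z), about 40 g, lying on the shut flap at the start. Origin: centre of its underside; y along its length.
- filter_plate: Loose filter plate, 120 (x) x 14 (y, thick) x 87 mm high, about 150 g: aluminium frame 62 mm high with pleats, on top a wide bow handle (54 mm along x, 14 mm thick, from 62 to 87 mm height, gap under its bar). Origin: centre of its lower edge, at first 4 mm above the bench on the box's floor. x along its length, y square to its broad face, z up.
- filter_grip (a point): Middle of the filter plate's bow handle, 76 mm above the plate's origin; the handle is 14 mm thick along the plate's y.
- blank_plate: Loose plain solid aluminium blanking plate, 120 x 14 x 87 mm, about 180 g, whose grip is a narrow stub 18 mm along x. Same frame and footing as the filter plate. Stays in the box.
- loose_wedge: Wooden wedge lying flat left of the box, 36 x 90 x 18 mm; origin centre of underside, y along its length. Leave alone.
- loose_wrench: Small spanner, 25 x 168 x 8 mm, lying on the bench left of the box's front, along the box's x; origin centre of underside, its own y along its length. Leave alone.
- loose_sanding_block: Wooden sanding block, 69 x 124 x 30 mm, right of the box beside its middle; origin centre of underside, y along its length. Leave alone. The bench between it and the robot is free.
Mind the look-alikes: they are no part of the job. What is meant by the offcut is not orange, and is the smaller of those in its own colour.

How it is judged:
By the outcome, as a careful person would: the job done as asked, in the order asked, and still so for the second after the job is handed in, while the arm keeps its last pose, push and grip.
It also fails if it takes over 72 s, if anything falls off the work surface, if the arm or the gripper's body presses on something with over 40 N, if the wrist force passes 120 N, or if a joint passes its speed limit or range.

### The arm

A 6-joint arm with a two-finger parallel gripper is mounted at the origin on a cart in front of the work surface, level with it; the furniture and walls round the work are solid. World frame = base frame: x ahead of the robot, y to its left, z up, the work surface at z = 0. Lengths are in m, angles in degrees, forces in N, time in s.
With the tool pointing down it reaches from about 0.325 to 0.9 m from the base axis. Payload 6.1 kg.
Tool frame: the origin (TCP) lies at the very end of the fingers, on their centre line; the grasp point (between the pads) lies 19 mm behind it; z points along the fingers, y is the direction in which the jaws open and shut (so a half turn about z gives the same grasp; the last joint's range is limited). The gripper opens to 87 mm and grips with 3 to 60 N. Pads are 19 mm wide; open, the fingers measure 117 mm over their backs; the gripper's body (75 mm by 190 mm) begins 51 mm behind the grasp point.
Start: joints at [-71.454, 12.628, 87.462, -0, 79.91, -7.225], TCP at [0.272, -0.563, 0.223] pointing down, gripper open.
Joint ranges: [-170.65, 170.65], [-52.31, 119.04], [5.05, 147.46], [-71.25, 251.25], [11.57, 151.72], [-153.62, 153.62]. Speed limits (degrees/s): [147.25, 147.25, 172.46, 180, 180, 180].

### API

Orientations are given as [roll, pitch, yaw] about the fixed x, y, z axes, in that order (R = Rz(yaw) Ry(pitch) Rx(roll)).
In Python, from rig import ctrl, snapshot, camera_model gives the robot as it stands. The module is installed in compiled form; this text tells all that it offers.
- The arm moves only by the tool jog_arm, never from a script. Its argument "steps" is a list that holds one entry, the list of rows, each a list of 7 numbers: the shift along the tool's x, y, z in mm, then the turn, a rotation vector about the tool's x, y, z in rad, then the opening, from 0 (shut) to 1 (fully open). In form: [[[tx, ty, tz, wx, wy, wz, claw], ...]]. A call has 1 to 20 rows; each row is the pose to reach, as a shift and turn from the pose commanded when the call began, along the tool's axes at that moment; what a row does not reach only later rows make up. A row lasts 1/10 s, in which the tool goes at most 50 mm and 8.59 degrees, less where a joint would pass 70% of its speed; a pose out of reach is approached as far as the arm can. A call with a gripper value outside its range is refused whole. The fingers move at their own pace and stop on an object; the grip force is fixed at half the most. Time passes only in rows, so rows that repeat a pose let the fingers close. It gives the time, the measured TCP pose, the force and the opening at its end, in the units of the state.
- ctrl.sense(): the state, without advancing time (a new reading comes with each control period).
- snapshot(name): name is "side" or "top"; returns (picture, depth): 420x560x3 uint8, blue, green, red; 420x560 float32, m along the optical axis (not along the pixel's ray), 0 where there is no reading.
- camera_model(name): a dict with "K" (3x3 intrinsics, pixels), "k1" (the pictures are not rectified: a ray, as slopes to the right and down, at radius r is drawn at 1 + k1 r^2 times it, then the intrinsics apply), "rvec" (rotation vector, rad) and "tvec" (3), from world to camera coordinates, as OpenCV has them. Camera axes: x right, y down, z forward; pixel columns grow to the right and rows downward; lengths in m; the calibration is good to about 2 mm. A picture is of the moment at which its call begins. camera_model takes no time and is no camera call.
- ctrl.finish_job(): hands the job in, once; it reports no verdict.
The state is a dict: "t": time; "joints": joint angles; "joint_vel": joint speeds; "tau": joint torques, N m; "eef_pos": TCP position; "tcp_rot": TCP orientation; "wrist_force": force on the tool from outside, world axes, zero at the start; "moment": the same for the moment, N m; "grip_width": opening from 0.0 (shut) to 1.0 (fully open).
Only numpy, scipy, OpenCV 4.12 (cv2) and the standard library are available. Lean on these libraries where they do the work, as an engineer would, in place of code of your own. Each camera call takes 0.05 s, during which the arm holds its last target.

## Working session

There is one attempt and no reset: what is moved stays moved. The work goes in short steps, Python scripts to look and compute and a tool call to move; the robot and the scene stay as the last step left them, time stands still between calls to the robot, and variables do not carry over. Pictures are saved under pics/ and viewed, and the job is handed in when it is done.

Besides the shell and the picture viewer there is one more tool, called after "Emit:" by a JSON object that holds its "method" and its "body", one argument or row to a line. jog_arm: Moves the arm, as the interface text tells. Its arguments: {"type":"object","properties":{"steps":{"type":"array","items":{"type":"array","items":{"type":"array","items":{"type":"number"}}}}},"required":["steps"]}

```bash
mkdir -p pics
cat > h.py <<'E'
import numpy as np, cv2
from rig import ctrl, snapshot, camera_model
def take(n,tag):
    im,d=snapshot(n); cv2.imwrite(f'pics/{tag}.png',im); np.save(f'pics/{tag}.npy',d); return im,d
def crop(tag,x0,y0,x1,y1,s):
    im=cv2.imread(f'pics/{tag}.png')[y0:y1,x0:x1]
    cv2.imwrite(f'pics/{tag}_c{x0}_{y0}.png',cv2.resize(im,None,fx=s,fy=s,interpolation=cv2.INTER_CUBIC))
def ray(n,u,v):
    m=camera_model(n);K=np.array(m['K']);k=m['k1']
    p=cv2.undistortPoints(np.array([[[u,v]]],float),K,np.array([k,0,0,0,0.]))[0,0]
    R=cv2.Rodrigues(np.array(m['rvec'],float))[0];t=np.array(m['tvec'],float).ravel()
    return R.T@np.array([p[0],p[1],1]), -R.T@t
def atz(n,u,v,z):
    d,o=ray(n,u,v); return o+d*(z-o[2])/d[2]
def dep(n,tag,u,v):
    D=np.load(f'pics/{tag}.npy'); d,o=ray(n,u,v); w=D[int(v)-1:int(v)+2,int(u)-1:int(u)+2]; w=w[w>0]
    return o+d*np.median(w) if len(w) else None
def proj(n,P):
    m=camera_model(n); return cv2.projectPoints(np.array(P,float).reshape(-1,1,3),np.array(m['rvec'],float),np.array(m['tvec'],float),np.array(m['K']),np.array([m['k1'],0,0,0,0.]))[0].reshape(-1,2)
E
python3 - <<'E'
from h import *
for n in ('top','side'):
    im,d=take(n,n+'0'); cv2.imwrite(f'pics/{n}0b.png',cv2.resize(im,(800,600)))
    m=camera_model(n); print(n,m, ray(n,280,210))
print(ctrl.sense())
E
```

```text
top {'K': array([[411.04574135,   0.        , 279.89042358],
       [  0.        , 411.04574135, 210.34462233],
       [  0.        ,   0.        ,   1.        ]]), 'k1': 0.02468093889366635, 'rvec': array([ 2.13688804, -2.14663719,  0.23790416]), 'tvec': array([-0.0022242 ,  0.54296615,  0.820874  ])} (array([ 0.18356238, -0.03806313, -0.98227126]), array([0.38378136, 0.02822495, 0.90585128]))
side {'K': array([[436.5354009 ,   0.        , 272.50577817],
       [  0.        , 436.5354009 , 206.45986726],
       [  0.        ,   0.        ,   1.        ]]), 'k1': -0.049981717858214106, 'rvec': array([ 2.16262278,  0.22911884, -0.1481961 ]), 'tvec': array([-0.51235892,  0.02808175,  1.15197738])} (array([-0.17463073,  0.80182331, -0.57179016]), array([ 0.71817039, -0.79637617,  0.66360259]))
{'t': 0.1, 'joints': array([-7.14539085e+01,  1.26710600e+01,  8.75193386e+01, -1.57056790e-03,
        7.99096602e+01, -7.22546914e+00]), 'joint_vel': array([ 0.00797765, -0.12258899, -0.08908053, -0.04068259, -0.04427881,
       -0.07116657]), 'tau': array([ 3.64062207e-04, -4.95947170e+01, -3.88517475e+01,  7.02159433e-02,
        5.15452295e-02, -4.16364117e-05]), 'eef_pos': array([ 0.27154486, -0.56230926,  0.22154181]), 'tcp_rot': array([-1.79900541e+02, -1.10513026e-02,  2.57718275e+01]), 'wrist_force': array([-0.79907042, -0.98153382,  0.18324354]), 'moment': array([ 0.02803569,  0.03202194, -0.04454712]), 'grip_width': 0.9995309681400397}
```

View pics/top0b.png

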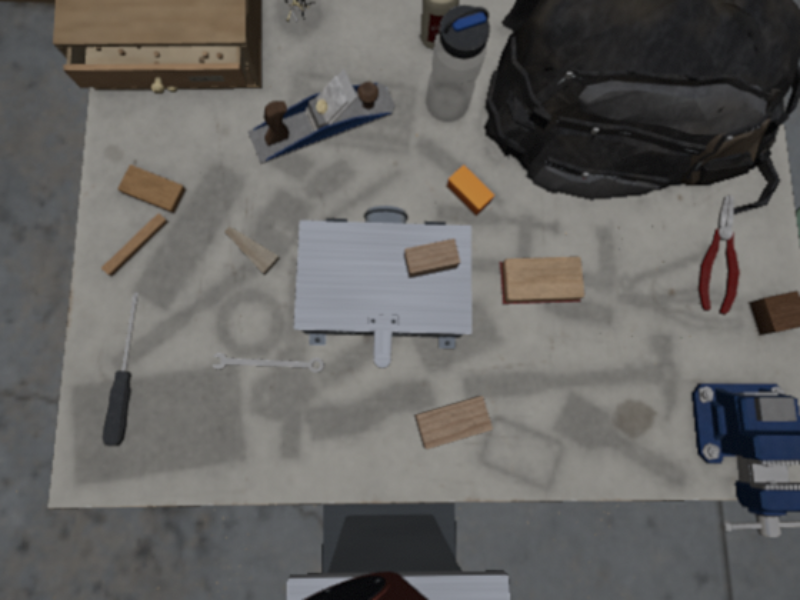

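View pics/side0b.png

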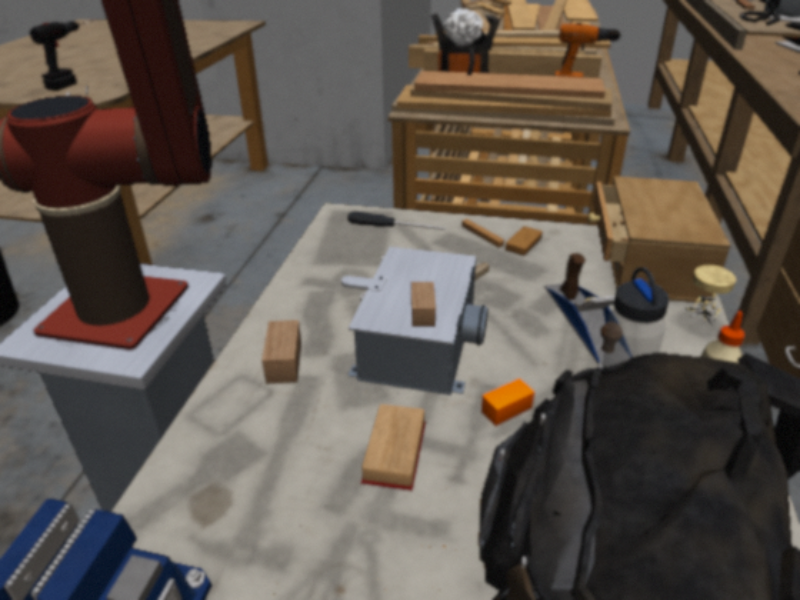

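Top picture (800x600): the box's flap spans (300,222)-(472,333) and its tab ends at (382,362). There are three candidates for the offcut:
- A bare wood block on the flap at (432,257).
- A larger block in the same colour on the bench at (453,422).
- An orange block at (470,190).

The one on the flap fits: it is not orange, it is the smaller of its colour, and it lies on the shut flap. I'll confirm it in a crop and measure.

Run:
```python
from h import *
crop('top0',190,130,350,330,3.0)
crop('side0',230,160,350,280,5)
```

```text
(no output)
```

View pics/top0_c190_130.png

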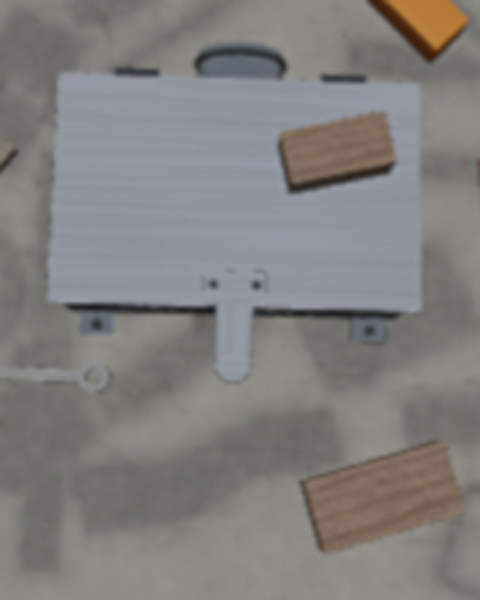

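View pics/side0_c230_160.png

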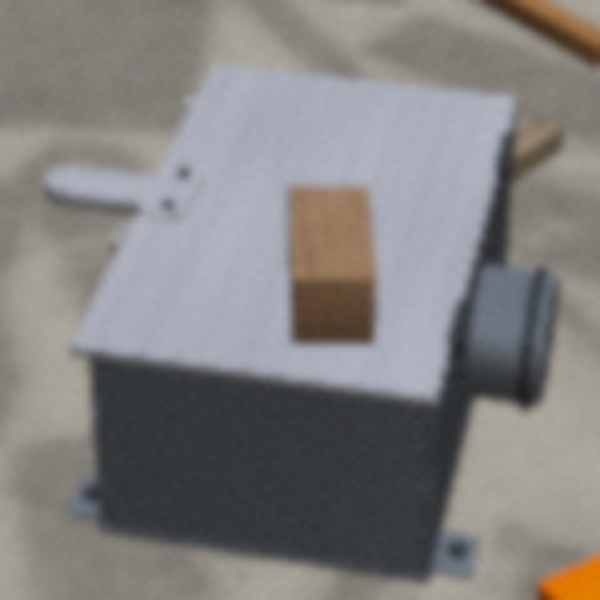

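Run:
```python
from h import *
c=lambda p:(190+(p[0]+.5)/3-.5,130+(p[1]+.5)/3-.5)
F=[atz('top',*c(p),0.106)[:2] for p in [(60,73),(419,84),(420,310),(50,300)]]
F=np.array(F);print(F, np.linalg.norm(np.roll(F,-1,0)-F,axis=1),F.mean(0))
d=F[0]+F[3]-F[1]-F[2];print('yaw y-axis',np.degrees(np.arctan2(-d[0],d[1])));d=F[0]+F[1]-F[2]-F[3];print('yaw x',np.degrees(np.arctan2(d[1],d[0])))
print('tab',atz('top',*c((233,382)),.106),atz('top',*c((234,340)),.106))
O=np.array([atz('top',*c(p),0.141)[:2] for p in [(280,133),(386,112),(394,159),(290,181)]]);print(O,np.linalg.norm(np.roll(O,-1,0)-O,axis=1),O.mean(0))
d=O[0]+O[3]-O[1]-O[2];print('offcut yaw',np.degrees(np.arctan2(-d[0],d[1])))
# depth-based offcut and flap
D=np.load('pics/top0.npy');im=cv2.imread('pics/top0.png')
pts=[]
for v in range(150,240):
  for u in range(200,335):
    if D[v,u]>0:
      a,o=ray('top',u,v); pts.append(np.r_[o+a*D[v,u],u,v])
P=np.array(pts);np.save('pics/P.npy',P)
t=P[(P[:,2]>.130)&(P[:,2]<.16)];print(len(t),t[:,:3].mean(0),cv2.minAreaRect((t[:,:2]*1000).astype(np.float32)), np.median(t[:,2]))
f=P[(P[:,2]>.098)&(P[:,2]<.116)];print(len(f),np.median(f[:,2]),cv2.minAreaRect((f[:,:2]*1000).astype(np.float32)))
W=np.array([atz('top',*c(p),0.03)[:2] for p in [(303,482),(440,442),(462,508),(325,552)]]);print(W)
```

```text
[[ 0.64829869  0.13826086]
 [ 0.64159367 -0.10420014]
 [ 0.48708935 -0.10024381]
 [ 0.49441319  0.14121255]] [0.24255369 0.15455497 0.24156741 0.1539138 ] [0.56784873 0.01875736]
yaw y-axis -1.660550507166933
yaw x -1.2832270143985671
tab [0.44067084 0.0225241  0.106     ] [0.46783779 0.02181401 0.106     ]
[[ 0.59723937 -0.00776014]
 [ 0.61140836 -0.07643301]
 [ 0.58014908 -0.08081107]
 [ 0.56561547 -0.01384704]] [0.07011936 0.03156438 0.06852303 0.03220437] [ 0.58860307 -0.04471282]
offcut yaw 11.948291261861122Traceback (most recent call last):
  File "<stdin>", line 15, in <module>
  File "h.py", line 9, in ray
    m=camera_model(n);K=np.array(m['K']);k=m['k1']
ValueError: time passes only in moves, steps and waits
```

```bash
cat >> h.py <<'E'
import functools
_cm=camera_model
@functools.lru_cache(None)
def camera_model(n): return _cm(n)
def cloud(n,tag,u0,v0,u1,v1):
    D=np.load(f'pics/{tag}.npy')[v0:v1,u0:u1]
    m=camera_model(n);K=np.array(m['K']);R=cv2.Rodrigues(np.array(m['rvec'],float))[0];t=np.array(m['tvec'],float).ravel()
    U,V=np.meshgrid(np.arange(u0,u1),np.arange(v0,v1));ok=D>0
    q=cv2.undistortPoints(np.stack([U[ok],V[ok]],1).astype(float).reshape(-1,1,2),K,np.array([m['k1'],0,0,0,0.])).reshape(-1,2)
    C=np.c_[q,np.ones(len(q))]*D[ok][:,None]
    return (C-t)@R
E
python3 - <<'E'
from h import *
P=cloud('top','top0',200,140,340,260)
t=P[(P[:,2]>.132)&(P[:,2]<.16)];print(len(t),t.mean(0),cv2.minAreaRect((t[:,:2]*1000).astype(np.float32)), np.median(t[:,2]))
f=P[(P[:,2]>.098)&(P[:,2]<.116)];print(len(f),np.median(f[:,2]),cv2.minAreaRect((f[:,:2]*1000).astype(np.float32)))
c=lambda p:(190+(p[0]+.5)/3-.5,130+(p[1]+.5)/3-.5)
print(np.array([atz('top',*c(p),0.03)[:2] for p in [(303,482),(440,442),(462,508),(325,552)]]))
# side check: offcut top corners
c=lambda p:(230+(p[0]+.5)/5-.5,160+(p[1]+.5)/5-.5)
O=np.array([atz('side',*c(p),0.141)[:2] for p in [(290,186),(368,186),(373,282),(293,282)]]);print(O,O.mean(0))
print(atz('side',*c((48,190)),.106))
E
```

```text
678 [ 0.58709719 -0.04407489  0.14092104] ((588.2177124023438, -44.11738586425781), (35.91395950317383, 70.4797134399414), 11.80316162109375) 0.14109998699159845
8943 0.10624268494009234 ((545.1167602539062, 20.62518310546875), (244.45118713378906, 209.2828369140625), 88.57678985595703)
[[ 0.37637367 -0.02668606]
 [ 0.403265   -0.12371353]
 [ 0.35777648 -0.13757102]
 [ 0.32889721 -0.04128618]]
[[ 0.56448174 -0.01090427]
 [ 0.59794094 -0.00442076]
 [ 0.61167697 -0.07506147]
 [ 0.57950966 -0.08137205]] [ 0.58840233 -0.04293964]
[0.44381771 0.01686381 0.106     ]
```

The crop confirms it: the bare, non-orange, smaller block lies on the flap. Depth puts it at (0.588, -0.044) with yaw 12°, and its top is at 0.141. Box origin is about (0.572, 0.019), yaw about -1.5°. Next I'll work out the first move.

```bash
cat >> h.py <<'E'
from scipy.spatial.transform import Rotation as Ro
def delta(pos,rpy):
    s=ctrl.sense();R0=Ro.from_euler('xyz',s['tcp_rot'],degrees=True);R1=Ro.from_euler('xyz',rpy,degrees=True)
    d=R0.inv().apply(np.array(pos)-s['eef_pos'])*1000; w=(R0.inv()*R1).as_rotvec()
    print('shift mm',d.round(1),'turn rad',w.round(3)); return d,w
def st():
    s=ctrl.sense();print(s['t'],s['eef_pos'].round(4),s['tcp_rot'].round(2),'F',s['wrist_force'].round(1),'M',s['moment'].round(2),'g',round(s['grip_width'],3),'j',s['joints'].round(1))
E
python3 - <<'E'
from h import *
st();delta([.588,-.044,.21],[180,0,102])
print(np.array([atz('top',u*.7,v*.7,.03) for u,v in [(503,262),(580,258),(580,300),(504,302)]]))
E
```

```text
0.1 [ 0.2715 -0.5623  0.2215] [-1.799e+02 -1.000e-02  2.577e+01] F [-0.8 -1.   0.2] M [ 0.03  0.03 -0.04] g 1.0 j [-71.5  12.7  87.5  -0.   79.9  -7.2]
shift mm [ 510.3 -329.1   12.2] turn rad [-1.00e-03 -1.00e-03 -1.33e+00]
[[ 0.60705199 -0.16554187  0.03      ]
 [ 0.61352785 -0.28603765  0.03      ]
 [ 0.54716457 -0.28178082  0.03      ]
 [ 0.54418308 -0.16455853  0.03      ]]
```

Emit:
{"method": "jog_arm", "body": {
  "steps": [
    [[15,-10,0,0,0,-0.04,1],[50,-32,1,0,0,-0.13,1],[90,-58,2,0,0,-0.23,1],[130,-84,3,0,0,-0.34,1],[170,-110,4,0,0,-0.44,1],[210,-135,5,0,0,-0.55,1],[250,-161,6,0,0,-0.65,1],[290,-187,7,0,0,-0.76,1],[330,-213,8,0,0,-0.86,1],[370,-239,9,0,0,-0.96,1],[410,-264,10,0,0,-1.07,1],[450,-290,11,0,0,-1.17,1],[485,-313,12,0,0,-1.26,1],[505,-326,12,0,0,-1.32,1],[510,-329,12,0,0,-1.33,1],[510,-329,12,0,0,-1.33,1],[510,-329,12,0,0,-1.33,1]]
  ]
}}

```text
t: 1.8
eef_pos: [0.5873, -0.0453, 0.2104]
tcp_rot: [-180.0, 0.0, 101.9]
wrist_force: [0.9, -0.4, -0.6]
grip_width: 1.001
```

Run:
```python
from h import *
st();delta([.588,-.044,.114],[180,0,102])
```

```text
1.8 [ 0.5873 -0.0453  0.2104] [-1.7996e+02  1.0000e-02  1.0193e+02] F [ 0.9 -0.4 -0.6] M [ 0.01 -0.11 -0.03] g 1.001 j [-12.1   8.3  93.8  -0.   78.  -24. ]
shift mm [ 1.2  1.  96.4] turn rad [-0.001  0.    -0.001]
```

Emit:
{"method": "jog_arm", "body": {
  "steps": [
    [[1,1,15,0,0,0,1],[1,1,40,0,0,0,1],[1,1,65,0,0,0,1],[1,1,85,0,0,0,1],[1,1,94,0,0,0,1],[1,1,96,0,0,0,1],[1,1,96,0,0,0,1],[1,1,96,0,0,0,0.6],[1,1,96,0,0,0,0.4],[1,1,96,0,0,0,0.2],[1,1,96,0,0,0,0.2],[1,1,96,0,0,0,0.2],[1,1,96,0,0,0,0.2],[1,1,96,0,0,0,0.2]]
  ]
}}

```text
t: 3.2
eef_pos: [0.5887, -0.0436, 0.1145]
tcp_rot: [-180.0, -0.0, 102.0]
wrist_force: [0.2, 0.0, -0.7]
grip_width: 0.447
```

Run:
```python
from h import *
st()
```

```text
3.2 [ 0.5887 -0.0436  0.1145] [-180.     -0.    101.98] F [ 0.2  0.  -0.7] M [ 0.04 -0.1  -0.02] g 0.447 j [-11.9  13.6  98.4   0.   68.  -23.9]
```

Emit:
{"method": "jog_arm", "body": {
  "steps": [
    [[0,0,0,0,0,0,0.2],[0,0,0,0,0,0,0.2],[0,0,0,0,0,0,0.2],[0,0,0,0,0,0,0.2],[0,0,-5,0,0,0,0.2],[0,0,-15,0,0,0,0.2],[0,0,-30,0,0,0,0.2],[0,0,-45,0,0,0,0.2],[0,0,-60,0,0,0,0.2],[0,0,-68,0,0,0,0.2],[0,0,-70,0,0,0,0.2]]
  ]
}}

```text
t: 4.3
eef_pos: [0.5897, -0.0438, 0.1867]
tcp_rot: [179.8, 0.1, 102.0]
wrist_force: [-0.9, -0.4, -0.3]
grip_width: 0.397
```

Run:
```python
from h import *
st()
im,d=take('side','side1'); crop('side1',200,100,360,300,3)
delta([.43,-.25,.184],[180,0,102])
```

```text
4.3 [ 0.5897 -0.0438  0.1867] [1.7983e+02 7.0000e-02 1.0198e+02] F [-0.9 -0.4 -0.3] M [ 0.   -0.16 -0.  ] g 0.397 j [-11.9   9.5  95.    0.   75.3 -23.9]
shift mm [-168.7 -198.7    1.7] turn rad [ 0.002  0.001 -0.   ]
```

View pics/side1_c200_100.png

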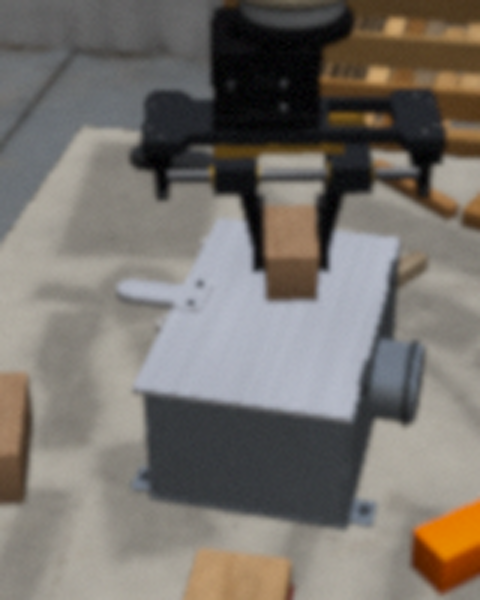

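Side picture: the offcut is held between the fingers, centred, above the flap at crop (291,253). I'll carry it to (0.43, -0.25).

Emit:
{"method": "jog_arm", "body": {
  "steps": [
    [[-5,-6,0,0,0,0,0.2],[-17,-20,0,0,0,0,0.2],[-35,-41,0,0,0,0,0.2],[-55,-65,0,0,0,0,0.2],[-75,-88,0,0,0,0,0.2],[-95,-112,0,0,0,0,0.2],[-115,-135,0,0,0,0,0.2],[-135,-159,0,0,0,0,0.2],[-152,-179,0,0,0,0,0.2],[-163,-192,0,0,0,0,0.2],[-169,-199,0,0,0,0,0.2],[-169,-199,20,0,0,0,0.2],[-169,-199,50,0,0,0,0.2],[-169,-199,80,0,0,0,0.2],[-169,-199,110,0,0,0,0.2],[-169,-199,135,0,0,0,0.2],[-169,-199,150,0,0,0,0.2],[-169,-199,158,0,0,0,0.2],[-169,-199,160,0,0,0,0.2],[-169,-199,160,0,0,0,0.2]]
  ]
}}

```text
t: 6.35
eef_pos: [0.4292, -0.2504, 0.0248]
tcp_rot: [180.0, 0.0, 102.0]
wrist_force: [-0.2, -0.5, -0.6]
grip_width: 0.403
```

Run:
```python
from h import *
st()
```

```text
6.35 [ 0.4292 -0.2504  0.0248] [1.7999e+02 1.0000e-02 1.0198e+02] F [-0.2 -0.5 -0.6] M [ 0.02 -0.13  0.05] g 0.403 j [-39.4   9.2 114.8  -0.   56.  -51.3]
```

Emit:
{"method": "jog_arm", "body": {
  "steps": [
    [[0,0,4,0,0,0,0.2],[0,0,8,0,0,0,0.2],[0,0,11,0,0,0,0.2],[0,0,13,0,0,0,0.2],[0,0,14,0,0,0,0.2],[0,0,14.5,0,0,0,0.2],[0,0,15,0,0,0,0.2],[0,0,15.5,0,0,0,0.2],[0,0,16,0,0,0,0.2],[0,0,16,0,0,0,0.2]]
  ]
}}

```text
t: 7.35
eef_pos: [0.4292, -0.2503, 0.0085]
tcp_rot: [180.0, 0.0, 102.0]
wrist_force: [-0.4, -0.4, -0.5]
grip_width: 0.4
```

Run:
```python
from h import *
st()
```

```text
7.35 [ 0.4292 -0.2503  0.0085] [180.     0.   101.97] F [-0.4 -0.4 -0.5] M [ 0.   -0.09  0.01] g 0.4 j [-39.4  10.9 115.   -0.   54.  -51.3]
```

Emit:
{"method": "jog_arm", "body": {
  "steps": [
    [[0,0,0.4,0,0,0,0.2],[0,0,0.8,0,0,0,0.2],[0,0,0.8,0,0,0,0.2]]
  ]
}}

```text
t: 7.65
eef_pos: [0.4292, -0.2503, 0.0085]
tcp_rot: [-180.0, -0.0, 102.0]
wrist_force: [-3.3, 1.6, 8.8]
grip_width: 0.397
```

Run:
```python
from h import *
st()
```

```text
7.65 [ 0.4292 -0.2503  0.0085] [-1.7999e+02 -1.0000e-02  1.0198e+02] F [-3.3  1.6  8.8] M [ 0.34  0.39 -0.04] g 0.397 j [-39.3  10.9 115.   -0.   54.1 -51.3]
```

Emit:
{"method": "jog_arm", "body": {
  "steps": [
    [[0,0,-0.6,0,0,0,0.3],[0,0,-0.6,0,0,0,0.6],[0,0,-0.6,0,0,0,0.8],[0,0,-0.6,0,0,0,0.9],[0,0,-0.6,0,0,0,0.9],[0,0,-0.6,0,0,0,0.9],[0,0,-0.6,0,0,0,0.9],[0,0,-10,0,0,0,0.9],[0,0,-40,0,0,0,0.9],[0,0,-80,0,0,0,0.9],[0,0,-120,0,0,0,0.9],[0,0,-150,0,0,0,0.9],[0,0,-165,0,0,0,0.9],[0,0,-165,0,0,0,0.9]]
  ]
}}

```text
t: 9.05
eef_pos: [0.4308, -0.2516, 0.1765]
tcp_rot: [179.8, 0.3, 102.0]
wrist_force: [0.5, -0.7, 0.8]
grip_width: 0.9
```

Run:
```python
from h import *
st()
im,d=take('side','side2'); cv2.imwrite('pics/side2b.png',cv2.resize(im,(800,600)))
delta([.456,.022,.174],[180,0,178.5])
```

```text
9.05 [ 0.4308 -0.2516  0.1765] [179.76   0.3  101.98] F [ 0.5 -0.7  0.8] M [-0.01 -0.07  0.04] g 0.9 j [-39.3  -2.9 109.1  -0.   73.4 -51.3]
shift mm [ 2.614e+02  8.220e+01 -2.000e-01] turn rad [ 0.     0.004 -1.336]
```

View pics/side2b.png

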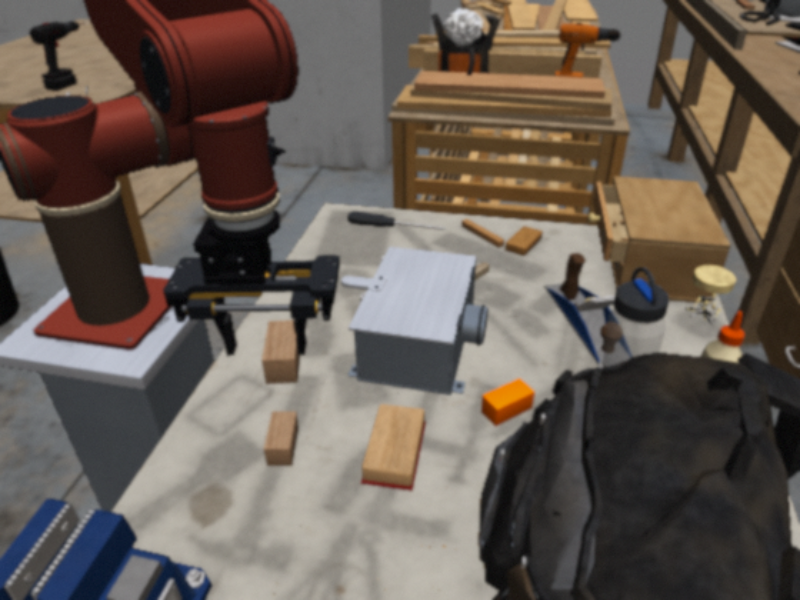

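The offcut stands on the bench at (282,438), clear of everything. Next is the tab.

Emit:
{"method": "jog_arm", "body": {
  "steps": [
    [[8,3,0,0,0,-0.05,0.7],[28,9,0,0,0,-0.15,0.7],[55,17,0,0,0,-0.28,0.7],[83,26,0,0,0,-0.42,0.7],[110,35,0,0,0,-0.56,0.7],[137,43,0,0,0,-0.7,0.7],[164,52,0,0,0,-0.84,0.7],[191,60,0,0,0,-0.98,0.7],[218,69,0,0,0,-1.12,0.7],[240,75,0,0,0,-1.23,0.7],[255,80,0,0,0,-1.31,0.7],[261,82,0,0,0,-1.336,0.7],[261,82,0,0,0,-1.336,0.7],[261,82,0,0,0,-1.336,0.7]]
  ]
}}

```text
t: 10.5
eef_pos: [0.4547, 0.0216, 0.1721]
tcp_rot: [-180.0, -0.1, 178.4]
wrist_force: [0.2, 0.2, -1.0]
grip_width: 0.703
```

Run:
```python
from h import *
st()
delta([.456,.0217,.084],[180,0,178.5])
im,d=take('top','top3'); crop('top3',190,130,350,330,3.0)
```

```text
10.5 [0.4547 0.0216 0.1721] [-1.7999e+02 -7.0000e-02  1.7843e+02] F [ 0.2  0.2 -1. ] M [ 0.04 -0.13 -0.03] g 0.703 j [ -7.2  -8.7 114.9  -0.   73.9 -95.6]
shift mm [-1.4  0.1 88.1] turn rad [-0.    -0.001 -0.001]
```

View pics/top3_c190_130.png

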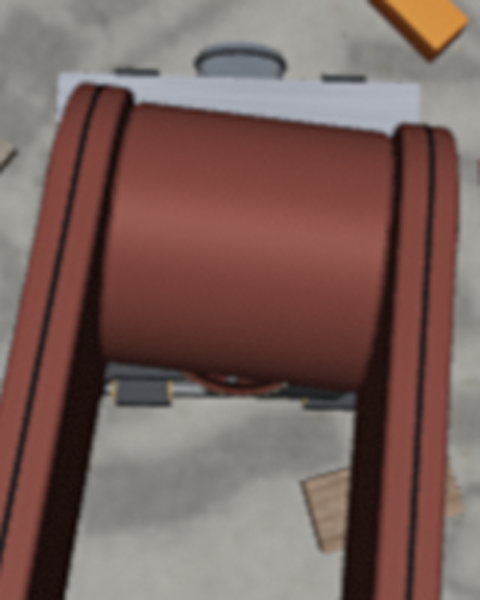

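The arm hides the tab here, so I'm relying on the first measurement. Descend and grip.

Emit:
{"method": "jog_arm", "body": {
  "steps": [
    [[-1.4,0,10,0,0,0,0.7],[-1.4,0,30,0,0,0,0.7],[-1.4,0,55,0,0,0,0.7],[-1.4,0,75,0,0,0,0.7],[-1.4,0,85,0,0,0,0.7],[-1.4,0,88,0,0,0,0.7],[-1.4,0,88,0,0,0,0.7],[-1.4,0,88,0,0,0,0.4],[-1.4,0,88,0,0,0,0.1],[-1.4,0,88,0,0,0,0.1],[-1.4,0,88,0,0,0,0.1],[-1.4,0,88,0,0,0,0.1],[-1.4,0,88,0,0,0,0.1],[-1.4,0,88,0,0,0,0.1]]
  ]
}}

```text
t: 11.95
eef_pos: [0.4567, 0.0241, 0.0849]
tcp_rot: [179.8, 0.0, 178.5]
wrist_force: [0.2, 9.6, 1.5]
grip_width: 0.272
```

Run:
```python
from h import *
st()
im,d=take('side','side4'); crop('side4',200,100,360,300,3)
```

```text
11.95 [0.4567 0.0241 0.0849] [1.7978e+02 2.0000e-02 1.7849e+02] F [0.2 9.6 1.5] M [ 1.6  -0.22 -0.  ] g 0.272 j [ -7.   -2.  118.9   0.3  63.1 -95.7]
```

View pics/side4_c200_100.png

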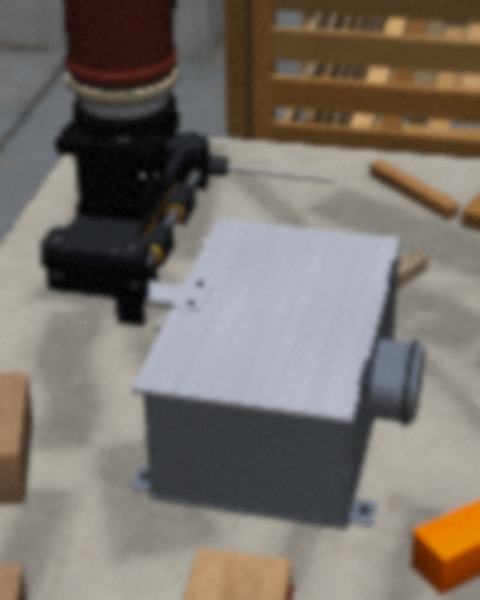

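Side picture: the tab is gripped by its sides at crop (150,292). The 9.6 N side load says the tab lies about 2.4 mm further to +y, so I'll relieve that while swinging. The hinge arc needs its numbers worked out.

Run:
```python
import numpy as np
for q in np.r_[0.02,0.06,.12:1.78:0.07]:
    print(round(q,2),'tx %.1f tz %.1f'%(-(.188*(1-np.cos(q))+.003*np.sin(q))*1000,-(.188*np.sin(q)-.003*(1-np.cos(q)))*1000))
```

```text
0.02 tx -0.1 tz -3.8
0.06 tx -0.5 tz -11.3
0.12 tx -1.7 tz -22.5
0.19 tx -3.9 tz -35.5
0.26 tx -7.1 tz -48.2
0.33 tx -11.1 tz -60.8
0.4 tx -16.0 tz -73.0
0.47 tx -21.7 tz -84.8
0.54 tx -28.3 tz -96.2
0.61 tx -35.6 tz -107.2
0.68 tx -43.7 tz -117.5
0.75 tx -52.5 tz -127.3
0.82 tx -61.9 tz -136.5
0.89 tx -72.0 tz -145.0
0.96 tx -82.6 tz -152.7
1.03 tx -93.8 tz -159.7
1.1 tx -105.4 tz -165.9
1.17 tx -117.4 tz -171.3
1.24 tx -129.8 tz -175.8
1.31 tx -142.4 tz -179.4
1.38 tx -155.3 tz -182.2
1.45 tx -168.3 tz -184.0
1.52 tx -181.5 tz -184.9
1.59 tx -194.6 tz -184.9
1.66 tx -207.7 tz -184.0
1.73 tx -220.8 tz -182.1
```

Emit:
{"method": "jog_arm", "body": {
  "steps": [
    [[0,1.2,0,0,0,0,0.1],[0,2.4,0,0,0,0,0.1],[0,2.4,-3.8,0,0,0,0.1],[-0.5,2.4,-11.3,0,0,0,0.1],[-1.7,2.4,-22.5,0,0,0,0.1],[-3.9,2.4,-35.5,0,0,0,0.1],[-7.1,2.4,-48.2,0,0,0,0.1],[-11.1,2.4,-60.8,0,0,0,0.1]]
  ]
}}

```text
t: 12.8
eef_pos: [0.4678, 0.0239, 0.1466]
tcp_rot: [-180.0, -0.0, 178.5]
wrist_force: [4.5, -2.8, -6.2]
grip_width: 0.267
```

Run:
```python
from h import *
st()
im,d=take('side','side5'); crop('side5',200,80,360,280,3)
```

```text
12.8 [0.4678 0.0239 0.1466] [-1.7997e+02 -1.0000e-02  1.7852e+02] F [ 4.5 -2.8 -6.2] M [-0.27 -0.65  0.03] g 0.267 j [ -6.7  -5.2 114.6  -0.   70.6 -95.2]
```

View pics/side5_c200_80.png

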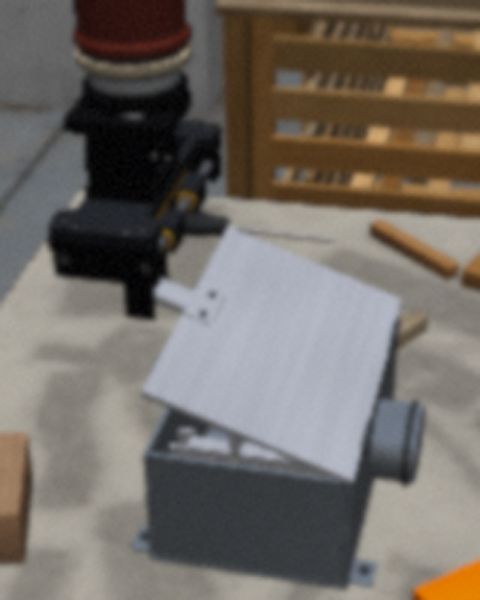

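The flap is following, raised about 20°. Continuing the arc.

Emit:
{"method": "jog_arm", "body": {
  "steps": [
    [[-4.9,-0.5,-12.2,0,0,0,0.1],[-10.6,-0.5,-24,0,0,0,0.1],[-17.2,-0.5,-35.4,0,0,0,0.1],[-24.5,-0.5,-46.4,0,0,0,0.1],[-32.6,-0.5,-56.7,0,0,0,0.1],[-41.4,-0.5,-66.5,0,0,0,0.1],[-50.8,-0.5,-75.7,0,0,0,0.1],[-60.9,-0.5,-84.2,0,0,0,0.1],[-71.5,-0.5,-91.9,0,0,0,0.1],[-82.7,-0.5,-98.9,0,0,0,0.1],[-94.3,-0.5,-105.1,0,0,0,0.1],[-106.3,-0.5,-110.5,0,0,0,0.1],[-118.7,-0.5,-115,0,0,0,0.1],[-131.3,-0.5,-118.6,0,0,0,0.1],[-144.2,-0.5,-121.4,0,0,0,0.1],[-157.2,-0.5,-123.2,0,0,0,0.1],[-170.4,-0.5,-124.1,0,0,0,0.1],[-183.5,-0.5,-124.1,0,0,0,0.1],[-192,-0.5,-123.7,0,0,0,0.1],[-196.6,-0.5,-123.2,0,0,0,0.1]]
  ]
}}

```text
t: 14.85
eef_pos: [0.6641, 0.0186, 0.268]
tcp_rot: [-180.0, -0.2, 178.5]
wrist_force: [-4.2, -1.2, -4.3]
grip_width: 0.276
```

Run:
```python
from h import *
st()
im,d=take('side','side6'); crop('side6',200,60,360,260,3)
im,d=take('top','top6'); crop('top6',190,100,350,300,3)
```

```text
14.85 [0.6641 0.0186 0.268 ] [-1.8000e+02 -1.6000e-01  1.7852e+02] F [-4.2 -1.2 -4.3] M [-0.06  0.85  0.03] g 0.276 j [ -5.2  16.8  77.7  -0.   85.7 -93.7]
```

View pics/side6_c200_60.png

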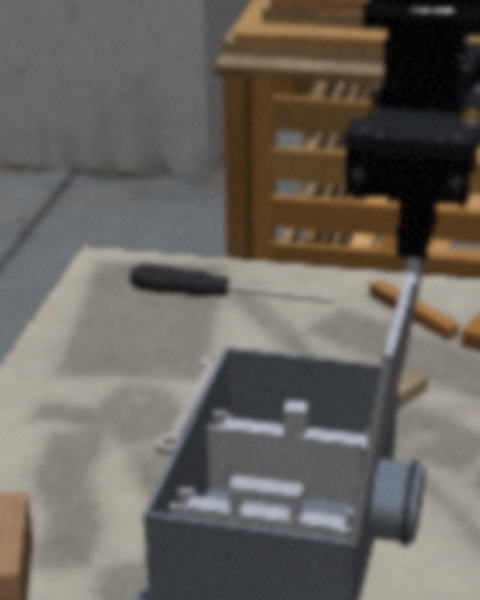

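View pics/top6_c190_100.png

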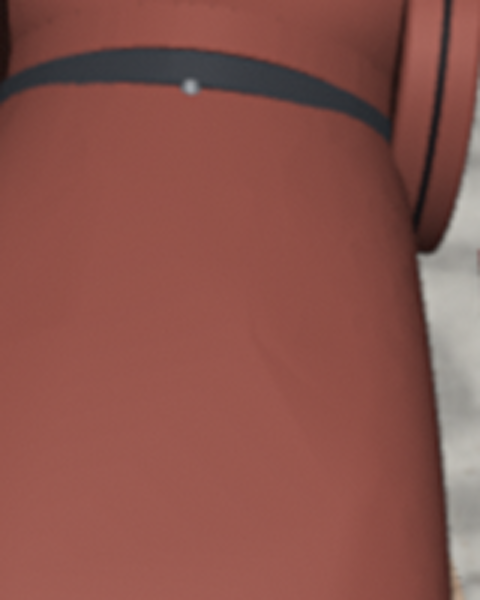

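Side picture: the flap is just past upright (about 95°). The wide bow handle, which is the filter plate, is on the near side (y=-55) at crop (266,485). The narrow stub, the blanking plate, is on the far side at crop (296,410). Now to the stop.

Emit:
{"method": "jog_arm", "body": {
  "steps": [
    [[-5,0,0.6,0,0,0,0.1],[-10,0,1.4,0,0,0,0.1],[-14,0,2,0,0,0,0.1],[-16.8,0,2.5,0,0,0,0.1],[-18,0,2.8,0,0,0,0.1],[-18,0,2.8,0,0,0,0.1]]
  ]
}}

```text
t: 15.55
eef_pos: [0.6778, 0.0182, 0.266]
tcp_rot: [-180.0, -0.7, 178.5]
wrist_force: [-24.6, -2.0, 1.7]
grip_width: 0.269
```

Run:
```python
from h import *
st()
```

```text
15.55 [0.6778 0.0182 0.266 ] [-179.98   -0.66  178.53] F [-24.6  -2.    1.7] M [-0.13  4.02 -0.  ] g 0.269 j [ -5.1  19.1  75.   -0.1  86.6 -93.6]
```

At the stop: 24.6 N of resistance at about 100°. Relax, release, and rise.

Emit:
{"method": "jog_arm", "body": {
  "steps": [
    [[3,0,0,0,0,0,0.1],[5,0,0,0,0,0,0.2],[5,0,0,0,0,0,0.5],[5,0,0,0,0,0,0.5],[5,0,0,0,0,0,0.5],[5,0,0,0,0,0,0.5],[5,0,-10,0,0,0,0.5],[5,0,-30,0,0,0,0.5],[5,0,-55,0,0,0,0.5],[5,0,-70,0,0,0,0.5],[25,0,-70,0,0,0,0.5],[60,0,-70,0,0,0,0.5],[105,0,-70,0,0,0,0.5],[150,0,-70,0,0,0,0.5],[195,0,-70,0,0,0,0.5],[230,0,-70,0,0,0,0.5],[250,0,-70,0,0,0,0.5],[260,0,-70,0,0,0,0.5],[260,0,-70,0,0,0,0.5]]
  ]
}}

```text
t: 17.45
eef_pos: [0.4222, 0.0249, 0.3369]
tcp_rot: [-180.0, 0.1, 178.5]
wrist_force: [0.5, 0.3, 0.6]
grip_width: 0.502
```

Run:
```python
from h import *
st()
im,d=take('side','side7'); crop('side7',230,120,350,270,4)
im,d=take('top','top7'); crop('top7',190,100,350,300,3)
```

```text
17.45 [0.4222 0.0249 0.3369] [-1.7999e+02  1.3000e-01  1.7852e+02] F [0.5 0.3 0.6] M [ 0.05 -0.11 -0.04] g 0.502 j [ -7.3 -19.2 105.8   0.   93.2 -95.9]
```

View pics/side7_c230_120.png

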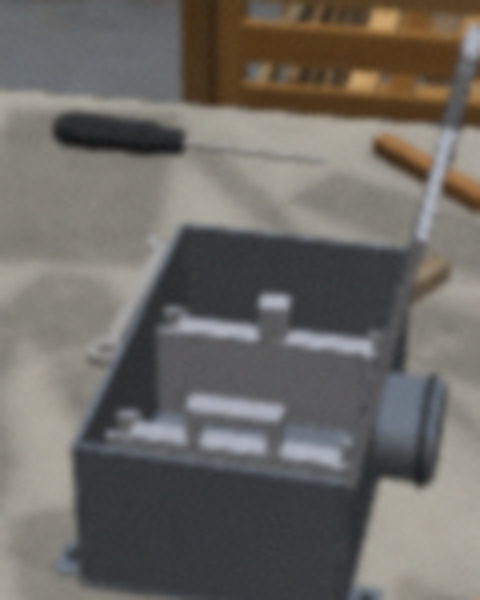

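View pics/top7_c190_100.png

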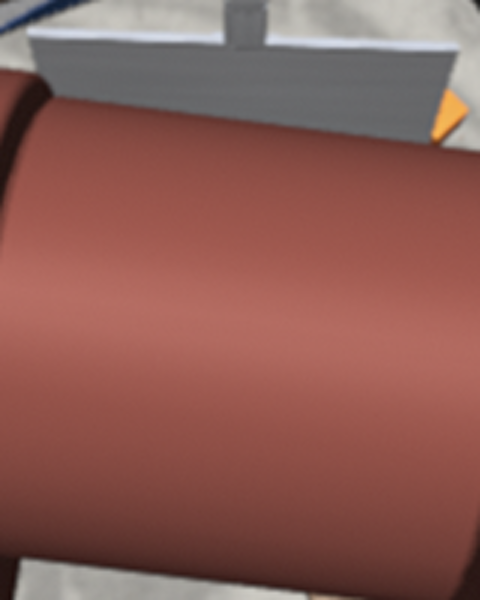

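The flap stays open, leaning back. Next I'll measure the bow bar's top (z = 0.091) and the stub from the side camera.

Run:
```python
from h import *
crop('side7',260,195,330,250,10)
c=lambda p:(230+(p[0]+.5)/4-.5,120+(p[1]+.5)/4-.5)
for n,p in [('bow mid',(236,407)),('bowL',(188,403)),('bowR',(284,411)),('stub mid',(275,302))]: print(n,atz('side',*c(p),.091))
for n,p in [('nearL',(76,448)),('farL',(183,227)),('farR',(410,247))]: print(n,atz('side',*c(p),.100))
y=np.radians(-1.5);
for a,b in [(0,-.055),(0,.055)]: print(.572+a*np.cos(y)-b*np.sin(y),.0211+a*np.sin(y)+b*np.cos(y))
```

```text
bow mid [ 0.57105047 -0.03277843  0.091     ]
bowL [ 0.54423337 -0.03424909  0.091     ]
bowR [ 0.59765746 -0.0313231   0.091     ]
stub mid [0.57383902 0.07642536 0.091     ]
nearL [ 0.4974414  -0.09696258  0.1       ]
farL [0.50372347 0.13800493 0.1       ]
farR [0.6475913 0.1405935 0.1      ]
0.5705602678430669 -0.033881152873655646
0.573439732156933 0.07608115287365565
```

View pics/side7_c260_195.png

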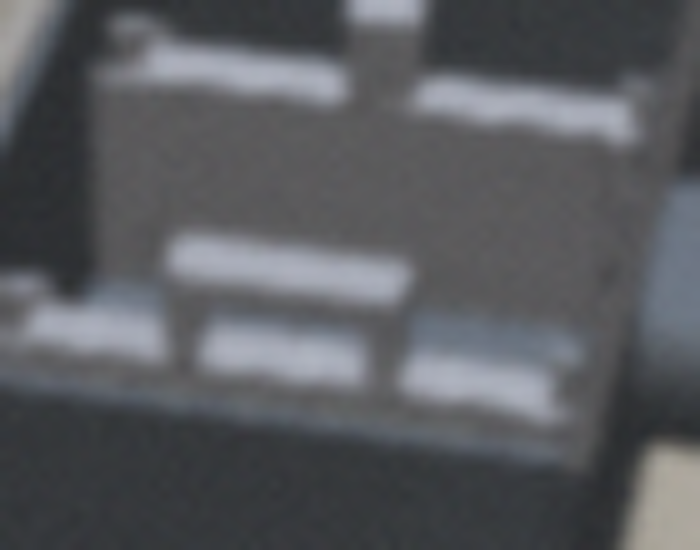

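This agrees with the box frame to about 1 mm. Candidates: the wide bow at crop (285,270) is 54 mm wide and is the filter plate; the narrow stub at crop (387,10) is the blanking plate. I'll grip the bow at (0.571, -0.0335).

Run:
```python
from h import *
st(); delta([.571,-.0335,.14],[180,0,178.5])
```

```text
17.55 [0.4231 0.0247 0.3363] [-1.8000e+02  7.0000e-02  1.7852e+02] F [-0.6 -0.4 -0.2] M [ 0.1  -0.11  0.02] g 0.499 j [ -7.3 -19.  105.7   0.   93.2 -95.9]
shift mm [-149.1  -54.4  196.5] turn rad [-0.     0.001  0.   ]
```

Emit:
{"method": "jog_arm", "body": {
  "steps": [
    [[-10,-4,0,0,0,0,0.5],[-40,-15,0,0,0,0,0.5],[-75,-28,10,0,0,0,0.5],[-110,-41,30,0,0,0,0.5],[-138,-51,60,0,0,0,0.5],[-149,-54,95,0,0,0,0.5],[-149,-54,130,0,0,0,0.5],[-149,-54,165,0,0,0,0.5],[-149,-54,188,0,0,0,0.5],[-149,-54,196,0,0,0,0.5],[-149,-54,196,0,0,0,0.5],[-149,-54,196,0,0,0,0.5]]
  ]
}}

```text
t: 18.75
eef_pos: [0.5712, -0.0333, 0.1409]
tcp_rot: [-180.0, 0.1, 178.5]
wrist_force: [-0.3, -0.6, -0.1]
grip_width: 0.5
```

Run:
```python
from h import *
st(); delta([.571,-.0335,.061],[180,0,178.5])
```

```text
18.75 [ 0.5712 -0.0333  0.1409] [-1.7998e+02  9.0000e-02  1.7852e+02] F [-0.3 -0.6 -0.1] M [ 0.16 -0.16 -0.03] g 0.5 j [-11.2   9.5 100.1  -0.   70.3 -99.8]
shift mm [ 0.3 -0.2 79.9] turn rad [-0.     0.002  0.   ]
```

Emit:
{"method": "jog_arm", "body": {
  "steps": [
    [[0,0,8,0,0,0,0.5],[0,0,25,0,0,0,0.5],[0,0,45,0,0,0,0.5],[0,0,62,0,0,0,0.5],[0,0,74,0,0,0,0.5],[0,0,79,0,0,0,0.5],[0,0,80,0,0,0,0.5],[0,0,80,0,0,0,0.5],[0,0,80,0,0,0,0.3],[0,0,80,0,0,0,0],[0,0,80,0,0,0,0],[0,0,80,0,0,0,0],[0,0,80,0,0,0,0],[0,0,80,0,0,0,0]]
  ]
}}

```text
t: 20.15
eef_pos: [0.57, -0.033, 0.06]
tcp_rot: [-180.0, 0.0, 178.5]
wrist_force: [-0.3, 0.2, 0.6]
grip_width: 0.157
```

Run:
```python
from h import *
st();im,d=take('side','side8'); crop('side8',230,60,350,260,3)
```

```text
20.15 [ 0.57  -0.033  0.06 ] [-1.8000e+02  1.0000e-02  1.7852e+02] F [-0.3  0.2  0.6] M [ 0.02 -0.1  -0.04] g 0.157 j [-11.2  15.2 103.1  -0.   61.7 -99.7]
```

View pics/side8_c230_60.png

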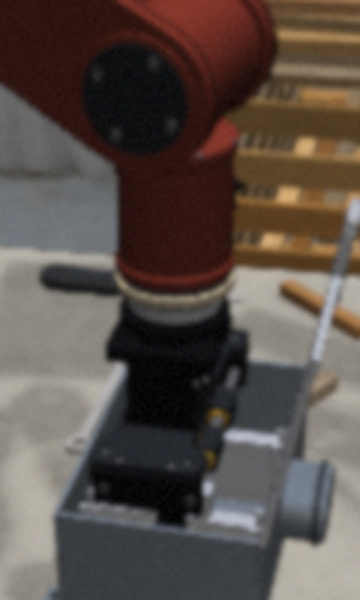

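Gripped at 13.7 mm opening, with no side force. Draw it straight up.

Emit:
{"method": "jog_arm", "body": {
  "steps": [
    [[0,0,0,0,0,0,0],[0,0,0,0,0,0,0],[0,0,-3,0,0,0,0],[0,0,-8,0,0,0,0],[0,0,-15,0,0,0,0],[0,0,-23,0,0,0,0],[0,0,-32,0,0,0,0],[0,0,-42,0,0,0,0],[0,0,-53,0,0,0,0],[0,0,-65,0,0,0,0],[0,0,-78,0,0,0,0],[0,0,-92,0,0,0,0],[0,0,-107,0,0,0,0],[0,0,-122,0,0,0,0],[0,0,-137,0,0,0,0],[0,0,-152,0,0,0,0],[0,0,-167,0,0,0,0],[0,0,-179,0,0,0,0],[0,0,-187,0,0,0,0],[0,0,-190,0,0,0,0]]
  ]
}}

```text
t: 22.2
eef_pos: [0.5703, -0.0331, 0.2511]
tcp_rot: [-180.0, 0.1, 178.5]
wrist_force: [-0.6, -0.1, -1.5]
grip_width: 0.158
```

Run:
```python
from h import *
st();im,d=take('side','side9'); crop('side9',200,60,360,260,3)
print(delta([.50,-.02,.26],[180,0,88.5]))
```

```text
22.2 [ 0.5703 -0.0331  0.2511] [-1.7999e+02  8.0000e-02  1.7852e+02] F [-0.6 -0.1 -1.5] M [ 0.14 -0.13 -0.01] g 0.158 j [-11.2   4.2  93.8   0.   82.  -99.7]
shift mm [70.5 11.3 -9.2] turn rad [1.000e-03 1.000e-03 1.571e+00]
(array([70.5334948 , 11.25216214, -9.15703794]), array([6.53117827e-04, 9.89441091e-04, 1.57115552e+00]))
```

View pics/side9_c200_60.png

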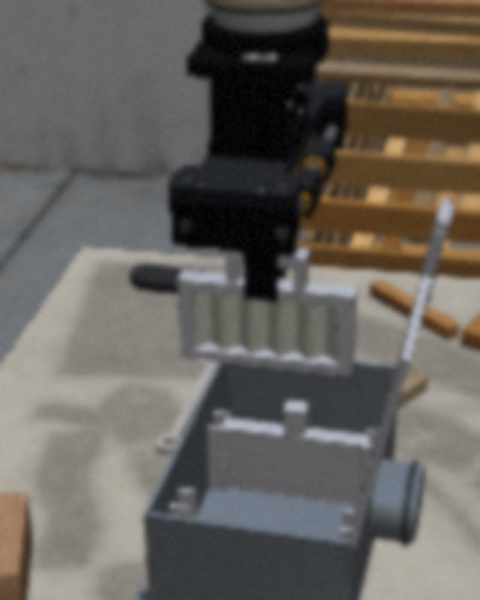

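The pleated plate is clear of the box, and the blanking plate is still in its guides. Quarter turn, moving slightly forward, away from the open flap.

Emit:
{"method": "jog_arm", "body": {
  "steps": [
    [[3,0,0,0,0,0.02,0],[10,1,0,0,0,0.07,0],[20,3,-2,0,0,0.14,0],[30,4,-4,0,0,0.22,0],[40,6,-6,0,0,0.31,0],[50,8,-8,0,0,0.41,0],[58,9,-9,0,0,0.51,0],[65,10,-9,0,0,0.62,0],[69,11,-9,0,0,0.73,0],[70,11,-9,0,0,0.84,0],[70,11,-9,0,0,0.95,0],[70,11,-9,0,0,1.06,0],[70,11,-9,0,0,1.17,0],[70,11,-9,0,0,1.27,0],[70,11,-9,0,0,1.36,0],[70,11,-9,0,0,1.44,0],[70,11,-9,0,0,1.5,0],[70,11,-9,0,0,1.54,0],[70,11,-9,0,0,1.56,0],[70,11,-9,0,0,1.571,0]]
  ]
}}

```text
t: 24.25
eef_pos: [0.4998, -0.0201, 0.2583]
tcp_rot: [-179.9, -0.0, 88.5]
wrist_force: [-0.2, -0.6, -1.0]
grip_width: 0.154
```

Emit:
{"method": "jog_arm", "body": {
  "steps": [
    [[0,0,0,0,0,0,0],[0,0,0,0,0,0,0],[0,0,0,0,0,0,0],[0,0,0,0,0,0,0],[0,0,0,0,0,0,0]]
  ]
}}

```text
t: 24.75
eef_pos: [0.5002, -0.0202, 0.259]
tcp_rot: [180.0, 0.0, 88.5]
wrist_force: [-0.3, -0.6, -1.3]
grip_width: 0.158
```

Run:
```python
from h import *
st();im,d=take('side','side10'); cv2.imwrite('pics/side10b.png',cv2.resize(im,(800,600))); crop('side10',200,60,360,260,3)
im,d=take('top','top10'); cv2.imwrite('pics/top10b.png',cv2.resize(im,(800,600)))
st()
```

```text
24.75 [ 0.5002 -0.0202  0.259 ] [180.     0.    88.52] F [-0.3 -0.6 -1.3] M [-0.05 -0.11  0.04] g 0.158 j [-11.3  -6.  103.   -0.   83.   -9.9]
24.85 [ 0.5002 -0.0202  0.259 ] [180.     0.    88.51] F [-0.3  0.4 -2.4] M [-0.01 -0.1   0.01] g 0.157 j [-11.3  -6.  103.    0.   83.   -9.9]
```

View pics/side10b.png

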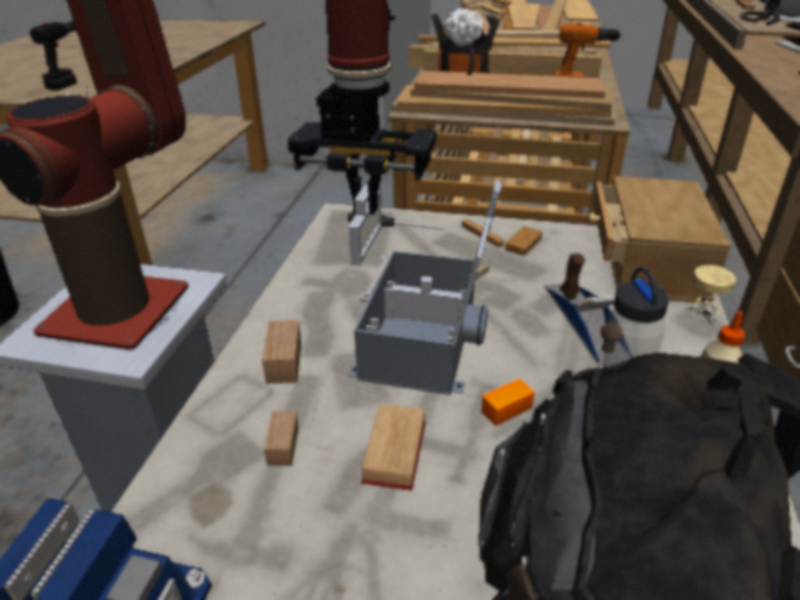

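View pics/side10_c200_60.png

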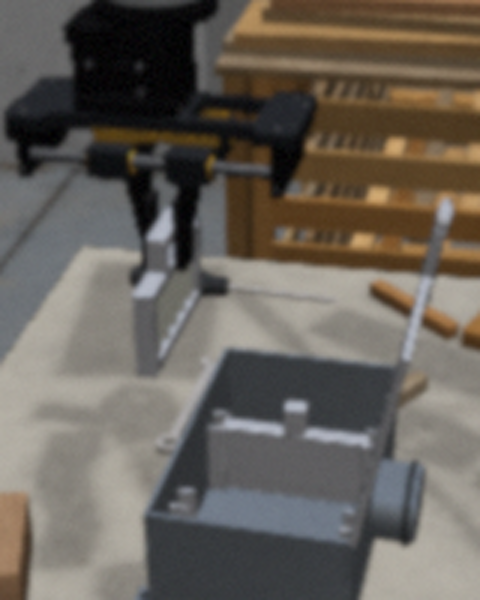

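View pics/top10b.png

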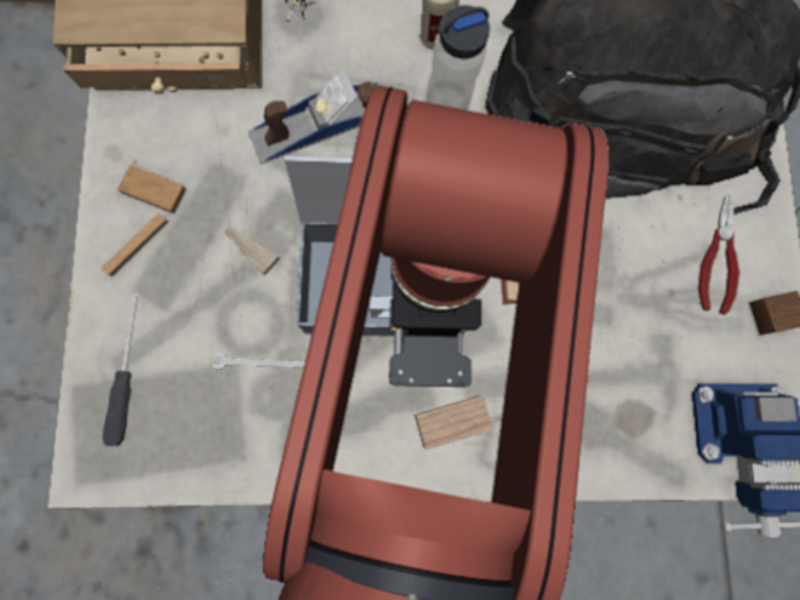

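The plate hangs upright and is turned, its face square to the box's front. The blanking plate is seated, and the bench items are unmoved. Last check is the flap angle, then I hand in.

Run:
```python
from h import *
for q in (1.6,1.68,1.75):
    x=.643-.204*np.cos(q)+.003*np.sin(q);z=.1+.204*np.sin(q)+.003*np.cos(q)
    print(q,(proj('side',[[x,.0188,z]])-[200,60])*3)
# wrench/wedge/sanding block shift check vs first pictures
a=cv2.imread('pics/top0.png').astype(int);b=cv2.imread('pics/top10.png').astype(int)
print('wrench/wedge diff',abs(a-b)[155:195,150:197].mean(),abs(a-b)[245:262,148:195].mean())
a=cv2.imread('pics/side0.png').astype(int);b=cv2.imread('pics/side10.png').astype(int)
print('sanding diff',abs(a-b)[280:345,250:300].mean())
st(); print(ctrl.finish_job())
```

```text
1.6 [[400.10107195 195.49786284]]
1.68 [[424.45914002 199.23616449]]
1.75 [[445.54857204 203.9948214 ]]
wrench/wedge diff 42.222517730496456 44.67751355861493
sanding diff 6.380512820512821
24.85 [ 0.5002 -0.0202  0.259 ] [180.     0.    88.51] F [-0.3  0.4 -2.4] M [-0.01 -0.1   0.01] g 0.157 j [-11.3  -6.  103.    0.   83.   -9.9]
the job is handed in; nothing more can be done
None
```

The brightness differences of about 42 and 45 for the wedge and wrench need explaining. I'll compare the saved pictures with a shift measure that ignores exposure.

Run:
```python
import cv2
def m(A,B,y0,y1,x0,x1):
    a=cv2.imread(f'pics/{A}.png',0);b=cv2.imread(f'pics/{B}.png',0)
    r=cv2.matchTemplate(b[y0-6:y1+6,x0-6:x1+6],a[y0:y1,x0:x1],cv2.TM_CCOEFF_NORMED);_,v,_,p=cv2.minMaxLoc(r)
    return round(v,3),(p[0]-6,p[1]-6),a[y0:y1,x0:x1].mean().round(),b[y0:y1,x0:x1].mean().round()
print('wedge',m('top0','top10',155,195,155,197));print('wrench',m('top0','top10',247,260,148,195));print('sanding',m('side0','side10',280,345,250,300))
```

```text
wedge (0.999, (0, 0), np.float64(118.0), np.float64(160.0))
wrench (0.998, (0, 0), np.float64(128.0), np.float64(174.0))
sanding (0.998, (0, 0), np.float64(134.0), np.float64(140.0))
```

The job is done as asked and handed in at 24.85 s; the rig reported no verdict.

- **Offcut:** I lifted it off the flap and set it down on the bench at about (0.43, -0.25), with about 9 N at contact. It lies clear of the box and everything else.
- **Flap:** I swung it by its tab to its stop, where it resisted with about 25 N at the wrist. After release it stays open. In the last picture the tab tip is at (446,205), and 1.75 rad predicts (445.5,204).
- **Filter plate:** I drew the pleated plate straight up and turned it a quarter turn. It is held upright and still at 13.7 mm opening, its broad face to the front and its lower edge about 10 cm above the rim.
- **Left in place:** The blanking plate is still in its guides. Image matching shows zero-pixel shift for the wedge, wrench and sanding block.

Two checks disagreed at first:
- **Tab position:** The tab was 2.4 mm further left than I first measured, giving about 10 N of side load when gripped. I corrected this before lifting.
- **Brightness comparison:** A raw comparison of the wedge and wrench areas before and after showed a large difference. It was a change in exposure, and the image matching found no movement.

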